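Unhook the thread basket

TASK

Take the thread basket down from its stand: lift it until its bar has pushed up the sprung wire keeper and passed above the hook tips, draw it out towards the open front, and set it down gently, upright, flat inside the shallow wooden tray with its two thread spools still in it. How high the hooks and keeper are clamped differs each time and has to be felt; never force the basket against hooks or keeper, leave the other things on the desk alone, and let go at the end.

Things in the scene. Friction and masses are not known exactly. Their poses are not given: they have to be found in the camera images.
- stand: Fixed stand. Origin on the desk straight below the hanging bar; z up, -x is the open front where the bar leaves, y along the bar. Wooden base 10 mm thick, 125 x 250 mm; two saddle arms at y = +-78 mm carry the bar.
- hook_frame: The stand's two steel posts (x = 60, y = +-78 mm, 239 mm high) with the hooks and sprung keeper clamped to them. Origin and axes are those of the stand, and tell nothing of the clamp height. A crosswire of the keeper lies behind at x = 76 mm, below bar height. Over 22 N of basket against hooks or keeper is too much.
- hang_mid (a point): Point on the stand, axes as the stand's, 190 mm above its origin: where the bar's axis lies while hanging in two fixed shallow saddles (y = +-78 mm).
- hook_side (a point): Point on the stand 18 mm in front (-x) of hang_mid. Upright flat lips (5 mm thick) of the two deep hooks (y = +-92 mm) are at this x, turned in 4 mm towards the bar at the tip. The hooks are clamped at a height that is NOT measured: the bar's axis clears the tips 23 to 58 mm above hang_mid.
- keeper_side (a point): Point on the stand 36 mm in front of hang_mid, x of the front ends of the sprung keeper's two wire fingers (y = +-92 mm, over the mouths). They move with the clamp: the rising bar meets them 3 mm before it clears the tips. They yield 10 mm upward, 2.5 N at first plus 1.1 N per mm, then stop hard. Pressed by 6.5 to 11 N the bar is above the tips and slides out; free 45 mm in front.
- basket_grip (a point): Centre of the light wooden grip block (16 x 60 x 34 mm, x y z) of the white metal basket, on the axis of its steel bar (10 mm thick, 220 mm along y). Axes: z up, y along the bar. Basket 80 x 130 x 60 mm, underside 130 mm below this point, straps up to the bar at y = +-62 mm; 0.3 to 0.5 kg with spools. Free room for fingers before and behind the block (65 mm to the wires behind).
- basket_foot (a point): Centre of the basket's underside; axes as basket_grip, 130 mm below it.
- basket: The basket; origin at the centre of its underside (same point as basket_foot).
- spool_left_mid (a point): Centre of a thread spool (26 mm across, 48 mm high) standing loose in the basket's +y half on its 3 mm floor.
- spool_right_mid (a point): Centre of the other thread spool, in the basket's -y half.
- tray: Shallow dark wooden tray fixed on the desk, 126 x 176 x 18 mm outside (x, y, z), walls and floor 5 mm thick; inner space 116 x 166 mm. Origin at the centre of its underside; the long side is y, so the basket fits with its bar along the tray's y, either way round.
- tin: Bystander: closed flat tin, 62 x 89 x 22 mm.
- tape: Bystander: round tape measure, 55 x 68 x 18 mm.
- masking: Bystander: roll of masking tape lying flat, 104 mm across, 25 mm high.
- bobbins: Bystander: clear bobbin box, 58 x 118 x 25 mm.
- thread: Bystander: thread spool standing on the desk, 26 mm across, 48 mm high.
Not all that is in view belongs to the job. There is more than one size of the tray; the job needs the larger.

How it is judged:
By the outcome, as a careful person would: the job done as asked, in the order asked, and still so for the second after the job is handed in, with the robot touching nothing.
It also fails if it takes over 72 s, if anything falls off the work surface, if the arm or the gripper's body presses on something with over 40 N, if the wrist force passes 120 N, or if a joint passes its speed limit or range.

ROBOT

A 7-joint arm with a two-finger parallel gripper is mounted at the origin on a cart in front of the work surface, level with it; the furniture and walls round the work are solid. World frame = base frame: x ahead of the robot, y to its left, z up, the work surface at z = 0. Lengths are in m, angles in rad, forces in N, time in s.
With the tool pointing down it reaches from about 0.425 to 0.825 m from the base axis. Payload 3.6 kg.
Tool frame: the origin (TCP) lies at the very end of the fingers, on their centre line; the grasp point (between the pads) lies 19 mm behind it (arm.pinch_z is the distance from the TCP to the grasp point, in m); z points along the fingers, y is the line along which they close (so a half turn about z gives the same grasp; the last joint's range is limited). The gripper opens to 93 mm and grips with 3 to 60 N. Pads are 15 mm wide; open, the fingers measure 128 mm over their backs; the gripper's body (75 mm by 188 mm) begins 65 mm behind the grasp point.
Start: joints at [1.179, 0.615, -0.013, 1.423, 0.008, 1.103, -0.04], TCP at [0.233, -0.607, 0.219] pointing down, gripper open.
Joint ranges: [-3.12, 3.12], [-0.3, 2.06], [-1.34, 1.32], [0.26, 2.42], [-1.36, 4.5], [0.01, 1.98], [-2.84, 2.84]. Speed limits (rad/s): [2.79, 2.79, 3.14, 3.14, 3.14, 3.14, 3.14].

INTERFACE

Orientations are given as [roll, pitch, yaw] about the fixed x, y, z axes, in that order (R = Rz(yaw) Ry(pitch) Rx(roll)).
In Python, from plant import arm gives the robot as it stands.
- The arm moves only by the tool apply_moves, never from a script. Its arguments are lists of equal length, an entry for each row: "slide": the shift along the tool's x, y, z in cm, a list of three; "delta_rot": the turn, a rotation vector about the tool's x, y, z in degrees, a list of three; "grip": the opening, from 0 (shut) to 1 (fully open). A call has 1 to 20 rows; each row shifts and turns the commanded pose from where the row before left it, along the tool's axes as they then stand; what a row does not reach is not made up. A row lasts 1/12 s, in which the tool goes at most 41.7 mm and 7.16 degrees, less where a joint would pass 70% of its speed; a pose out of reach is approached as far as the arm can. A call with a gripper value outside its range is refused whole. The fingers move at their own pace and stop on an object; "squeeze" is the grip in N (left out, the last holds). Time passes only in rows, so rows that do not move let the fingers close. It gives the time, the measured TCP pose, the force, the opening and the grip force at its end, in the units of the state.
- arm.read_state(): the state, without advancing time (a new reading comes with each control period).
- arm.snapshot(name): name is "scene" or "top" or "wrist"; returns a dict with "img" (400x640x3 uint8, red, green, blue), "fx", "fy", "cx", "cy" (pixels), "pose" (4x4, takes a point from camera to world coordinates). Camera axes: x right, y up, looking along -z (the intrinsics and any distortion apply to the point x, -y, -z); pixel columns grow to the right and rows downward; lengths in m; the calibration is good to about 2 mm. The wrist camera is an equidistant fisheye: a pixel r from the principal point sees the ray r / f radians off the axis. A picture is of the moment at which its call begins. There is no depth.
- arm.sign_off(): hands the job in; it is judged then, once.
The state is a dict: "time_s": time; "joint_pos": joint angles; "qvel": joint speeds; "joint_efforts": joint torques, N m; "position": TCP position; "tool_rot": TCP orientation; "ft_force": force on the tool from outside, world axes, zero at the start; "moment": the same for the moment, N m; "gripper_width": finger opening in m; "gripper_force": force on a finger pad.
Only numpy, scipy, OpenCV 4.12 (cv2) and the standard library are available. Lean on these libraries where they do the work, as an engineer would, in place of code of your own. Each camera call takes 0.05 s, during which the arm holds its last target. There are 200 camera calls.

## Working session

There is one attempt and no reset: what is moved stays moved. The work goes in short steps, Python scripts to look and compute and a tool call to move; the robot and the scene stay as the last step left them, time stands still between calls to the robot, and variables do not carry over. Pictures are saved under pics/ and viewed, at most 10 in all, crops included, and the job is handed in when it is done.

Besides the shell and the picture viewer there is one more tool, called after ">>>" as a command line: name --argument value ..., lists and objects as JSON in quotes. apply_moves: Moves the arm, as the interface text tells. Its arguments: {"type":"object","properties":{"slide":{"type":"array"},"delta_rot":{"type":"array"},"grip":{"type":"array"},"squeeze":{"type":"number"}},"required":["slide","delta_rot","grip"]}

```bash
mkdir -p pics; cat > h.py <<'E'
import numpy as np, cv2, json
from plant import arm
def snap(n,f):
    s=arm.snapshot(n); cv2.imwrite(f'pics/{f}.png',s['img'][:,:,::-1]); 
    np.savez(f'pics/{f}.npz',**s); return s
def ray(s,u,v):
    x=(u-s['cx'])/s['fx']; y=(v-s['cy'])/s['fy']
    d=np.array([x,-y,-1.]); P=s['pose']; d=P[:3,:3]@d; return P[:3,3],d
def onz(s,u,v,z):
    o,d=ray(s,u,v); return o+d*(z-o[2])/d[2]
def proj(s,p):
    P=s['pose']; c=P[:3,:3].T@(np.array(p)-P[:3,3]); return s['cx']+s['fx']*c[0]/-c[2], s['cy']+s['fy']*-c[1]/-c[2]
E
python3 - <<'E'
from h import *
a=snap('scene','s1');b=snap('top','t1')
for s in(a,b): print(s['fx'],s['cx'],s['cy'],s['pose'].round(3).tolist(),[k for k in s])
print(arm.read_state(),arm.pinch_z)
i=np.vstack([a['img'],b['img']])[:,:,::-1]
E
```

```text
473.5986914044361 327.6059179062603 196.4570775823818 [[-0.756, 0.423, -0.5, -0.279], [-0.655, -0.479, 0.585, 0.795], [0.008, 0.769, 0.639, 1.158], [0.0, 0.0, 0.0, 1.0]] ['img', 'fx', 'fy', 'cx', 'cy', 'pose']
385.4292453442519 321.764565364685 195.2284131757285 [[0.012, 0.996, -0.089, 0.425], [-1.0, 0.012, 0.002, -0.144], [0.003, 0.089, 0.996, 1.334], [0.0, 0.0, 0.0, 1.0]] ['img', 'fx', 'fy', 'cx', 'cy', 'pose']
{'time_s': 0.1, 'joint_pos': array([ 1.17850694,  0.61582671, -0.01259182,  1.4247048 ,  0.00811869,
        1.10339301, -0.0403805 ]), 'qvel': array([-0.00027803, -0.00271246, -0.00126612, -0.00308779, -0.00017873,
       -0.00123809, -0.00147931]), 'joint_efforts': array([ 7.48964685e-04, -4.60040188e+01,  2.09767479e-01, -1.66242921e+01,
       -6.12333231e-02,  1.69483497e-02,  1.00519251e-04]), 'position': array([ 0.23224076, -0.60634939,  0.21760557]), 'tool_rot': array([-3.13931209e+00,  5.82905888e-05,  3.65862453e-01]), 'ft_force': array([ 0.18371622,  0.7525684 , -0.62367179]), 'moment': array([ 0.00159311, -0.04360819, -0.03030059]), 'gripper_force': 0.0, 'gripper_width': 0.09271868143369637} 0.0188
```

View pics/s1.png

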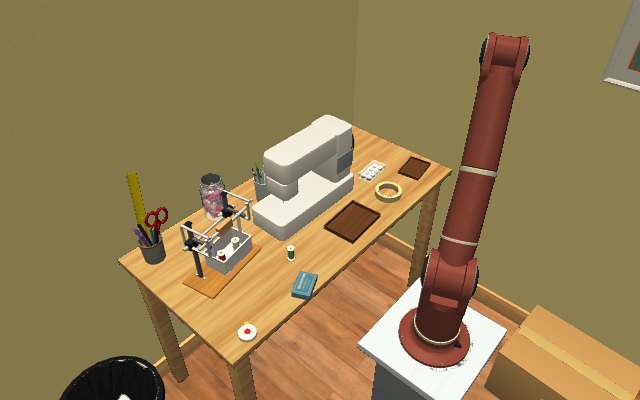

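View pics/t1.png

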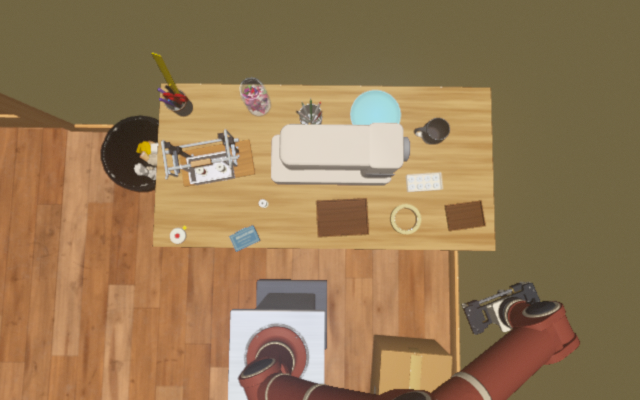

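The top view shows the stand and basket near (208,162). The candidate trays are the larger at (342,217) and the smaller at (465,215), so I choose (342,217). There is only one basket. The other spool, at (263,203), is a bystander. Next I check a close crop.

```bash
python3 - <<'E'
from h import *
a=cv2.imread('pics/s1.png');b=cv2.imread('pics/t1.png')
A=cv2.resize(a[180:300,170:270],None,fx=4,fy=4,interpolation=cv2.INTER_CUBIC)
B=cv2.resize(b[120:195,155:260],None,fx=3.8,fy=3.8,interpolation=cv2.INTER_CUBIC)
C=cv2.resize(b[190:245,305:380],None,fx=3.5,fy=3.5,interpolation=cv2.INTER_CUBIC)
o=np.zeros((490,800,3),np.uint8);o[:480,:400]=A;o[:B.shape[0],400:400+B.shape[1]]=B;o[290:290+C.shape[0],400:400+C.shape[1]]=C
cv2.imwrite('pics/c1.png',o)
T=dict(np.load('pics/t1.npz'))
for n,u,v,z in [('tr1',317,200,.018),('tr2',366,199,.018),('tr3',368,235,.018),('tr4',319,236,.018),('thread',263.5,203.5,.048)]: print(n,onz(T,u,v,z).round(4))
E
```

```text
tr1 [ 0.526  -0.1303  0.018 ]
tr2 [ 0.5315 -0.2981  0.018 ]
tr3 [ 0.4088 -0.3051  0.018 ]
tr4 [ 0.4035 -0.1386  0.018 ]
thread [0.5098 0.0481 0.048 ]
```

View pics/c1.png

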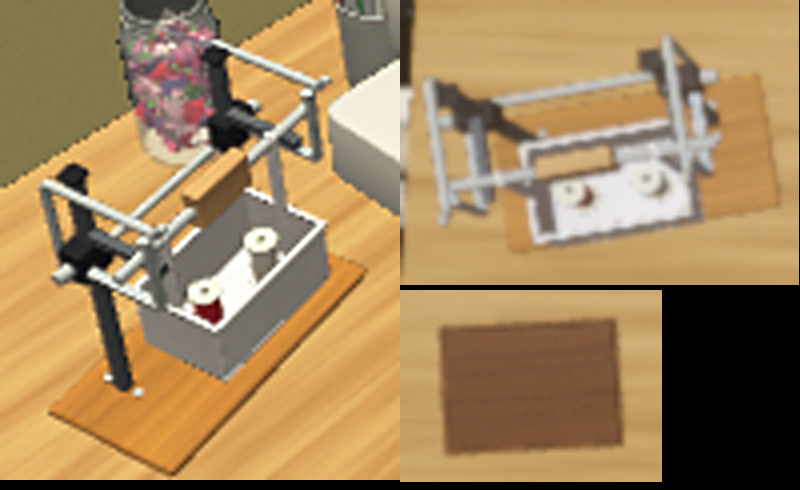

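The crop confirms one basket hanging with its wooden grip block at about (575,163) in the crop. The tray at (342,217) is the larger one. Next I triangulate.

```bash
python3 - <<'E'
from h import *
T=dict(np.load('pics/t1.npz'));S=dict(np.load('pics/s1.npz'))
def tri(us,ut):
    (o1,d1),(o2,d2)=ray(S,*us),ray(T,*ut)
    k=np.linalg.lstsq(np.c_[d1,-d2],o2-o1,rcond=None)[0]
    p,q=o1+k[0]*d1,o2+k[1]*d2; return (p+q)/2,np.linalg.norm(p-q)
B=lambda x,y:(155+(x-400)/3.8,120+y/3.8)
A=lambda x,y:(170+x/4,180+y/4)
print('block',tri(A(213,178),B(575,160)), onz(T,*B(575,160),.207))
for n,c in [('RF',(755,73)),('RN',(778,207)),('LN',(513,250))]: print(n,onz(T,*B(*c),.01).round(4))
for n,c in [('LN',(365,268)),('RN',(172,473)),('RF',(50,410))]: print('scene',n,onz(S,*A(*c),.01).round(4))
print('basket rim corners',[onz(T,*B(*c),.12).round(4) for c in [(520,142),(703,218),(537,243),(680,122)]])
E
```

```text
block (array([0.62178119, 0.21594485, 0.19470644]), np.float64(1.4121766162104679e-05)) [0.61964803 0.21206274 0.207     ]
RF [0.7367 0.1121 0.01  ]
RN [0.6127 0.0876 0.01  ]
LN [0.5703 0.3272 0.01  ]
scene LN [0.6127 0.0919 0.01  ]
scene RN [0.5643 0.334  0.01  ]
scene RF [0.6836 0.3578 0.01  ]
basket rim corners [array([0.6494, 0.2862, 0.12  ]), array([0.587 , 0.1307, 0.12  ]), array([0.5643, 0.2684, 0.12  ]), array([0.6681, 0.1527, 0.12  ])]
```

>>> apply_moves --slide '[[0,0,-1.1],[0,0,-1.1],[0,0,-1.1],[0,0,-1.1],[0,0,-1.1],[0,0,-1.1],[0,0,-1.1],[0,0,-1.1],[0,0,-1.1],[0,0,-1.1],[0,0,-1.1],[0,0,-1.1]]' --delta_rot '[[0,0,-6.66],[0,0,-6.66],[0,0,-6.66],[0,0,-6.66],[0,0,-6.66],[0,0,-6.66],[0,0,-6.66],[0,0,-6.66],[0,0,-6.66],[0,0,-6.66],[0,0,-6.66],[0,0,-6.66]]' --grip '[0.6,0.6,0.6,0.6,0.6,0.6,0.6,0.6,0.6,0.6,0.6,0.6]'

```text
time_s: 1.1
position: [0.2322, -0.6067, 0.3505]
tool_rot: [-3.141, -0.002, 1.766]
ft_force: [-0.2, -1.3, -0.7]
gripper_width: 0.0558
gripper_force: 0.0
```

>>> apply_moves --slide '[[3.15,2.18,0],[3.15,2.18,0],[3.15,2.18,0],[3.15,2.18,0],[3.15,2.18,0],[3.15,2.18,0],[3.15,2.18,0],[3.15,2.18,0],[3.15,2.18,0],[3.15,2.18,0],[3.15,2.18,0],[3.15,2.18,0],[3.15,2.18,0],[3.15,2.18,0],[3.15,2.18,0],[3.15,2.18,0],[3.15,2.18,0],[3.15,2.18,0],[3.15,2.18,0],[3.15,2.18,0]]' --delta_rot '[[0,0,0],[0,0,0],[0,0,0],[0,0,0],[0,0,0],[0,0,0],[0,0,0],[0,0,0],[0,0,0],[0,0,0],[0,0,0],[0,0,0],[0,0,0],[0,0,0],[0,0,0],[0,0,0],[0,0,0],[0,0,0],[0,0,0],[0,0,0]]' --grip '[0.6,0.6,0.6,0.6,0.6,0.6,0.6,0.6,0.6,0.6,0.6,0.6,0.6,0.6,0.6,0.6,0.6,0.6,0.6,0.6]'

```text
time_s: 2.77
position: [0.542, 0.0954, 0.3502]
tool_rot: [-3.141, 0.0, 1.76]
ft_force: [-0.2, -0.3, -0.3]
gripper_width: 0.0556
gripper_force: 0.0
```

>>> apply_moves --slide '[[3,1.1,0],[3,1.1,0],[3,1.1,0],[1,0.4,0],[0,0,0],[0,0,0]]' --delta_rot '[[0,0,0],[0,0,0],[0,0,0],[0,0,0],[0,0,0],[0,0,0]]' --grip '[0.6,0.6,0.6,0.6,0.6,0.6]'

```text
time_s: 3.27
position: [0.5592, 0.1984, 0.3501]
tool_rot: [-3.14, 0.002, 1.761]
ft_force: [-0.0, -1.4, 0.1]
gripper_width: 0.0563
gripper_force: 0.0
```

```bash
python3 - <<'E'
from h import *
print(arm.read_state()['position'],arm.read_state()['tool_rot'],arm.read_state()['joint_pos'].round(2))
s=snap('wrist','w1');print(s['fx'],s['fy'],s['cx'],s['cy'],s['pose'].round(3).tolist())
E
```

```text
[0.55917354 0.19835268 0.35009871] [-3.14035997e+00  1.50219562e-03  1.76081419e+00] [ 0.    0.49 -0.65  1.36  0.3   1.39 -0.45]
309.70691628693146 309.70691628693146 318.67607132747315 195.75873993816165 [[0.982, -0.18, -0.054, 0.544], [0.188, 0.941, 0.281, 0.276], [-0.0, -0.287, 0.958, 0.516], [0.0, 0.0, 0.0, 1.0]]
```

View pics/w1.png

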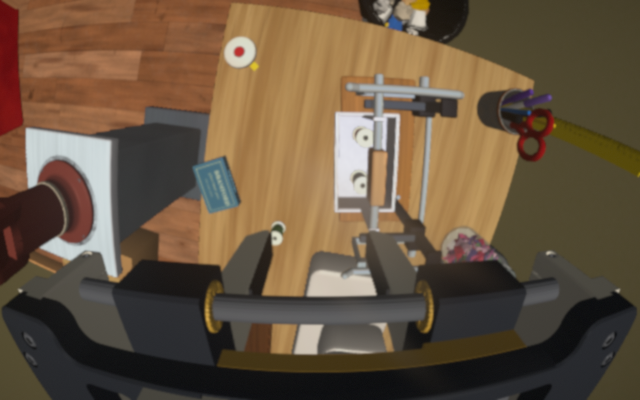

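The wrist view shows the grip block at about (379,178), the bar running vertically near u=378, and the keeper fingers at rows 88 and 240. I enlarge it.

```bash
python3 - <<'E'
from h import *
a=cv2.imread('pics/w1.png')
cv2.imwrite('pics/c2.png',cv2.resize(a[60:220,320:480],None,fx=3.75,fy=3.75,interpolation=cv2.INTER_CUBIC))
E
```

```text
(no output)
```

View pics/c2.png

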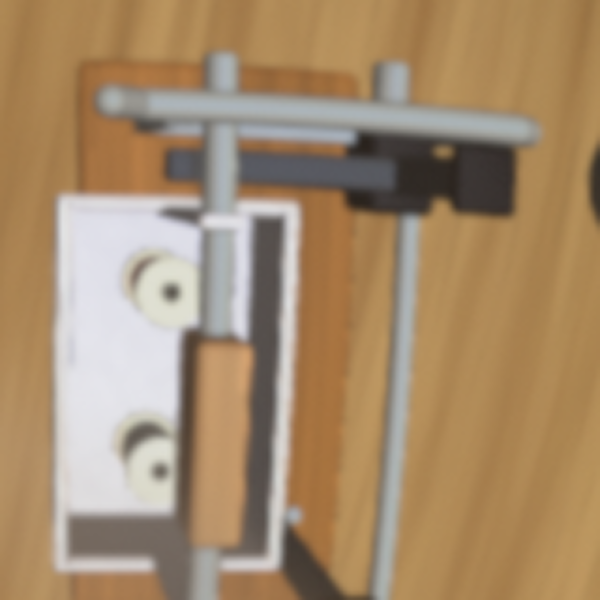

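```bash
cat >> h.py <<'E'
def wray(s,u,v):
    dx,dy=u-s['cx'],v-s['cy'];r=np.hypot(dx,dy);t=r/s['fx'];k=np.sin(t)/r
    return s['pose'][:3,3],s['pose'][:3,:3]@np.array([dx*k,-dy*k,-np.cos(t)])
def wz(s,u,v,z):
    o,d=wray(s,u,v); return o+d*(z-o[2])/d[2]
E
python3 - <<'E'
from h import *
s=dict(np.load('pics/w1.npz'))
C=lambda x,y:(320+x/3.75,60+y/3.75)
c=[wz(s,*C(*p),.207) for p in [(226.5,344),(216.5,546)]];print(c,(c[0]+c[1])/2)
d=c[0]-c[1];print('yaw',np.arctan2(-d[0],d[1]),np.linalg.norm(d))
e=wz(s,*C(222,54),.195);d=e-(c[0]+c[1])/2;print('barend',e,np.arctan2(-d[0],d[1]),np.linalg.norm(d))
r=[wz(s,*C(*p),.06) for p in[(62,200),(298,205),(280,570),(60,568)]]
print('rim',np.round(r,4))
E
```

```text
[array([0.61418306, 0.24338362, 0.207     ]), array([0.62506978, 0.18668354, 0.207     ])] [0.61962642 0.21503358 0.207     ]
yaw 0.18969678127886394 0.057735775746582924
barend [0.59851469 0.32164118 0.195     ] 0.1955026093985423 0.10933840034491288
rim [[0.5715 0.2704 0.06  ]
 [0.6639 0.2888 0.06  ]
 [0.6937 0.1387 0.06  ]
 [0.6009 0.1223 0.06  ]]
```

>>> apply_moves --slide '[[0.1,1.5,0],[0.1,1.6,0],[0.1,1.6,0],[0.14,1.54,0],[0,0,2],[0,0,2.5],[0,0,2.5],[0,0,2.5],[0,0,2],[0,0,0.5],[0,0,0]]' --delta_rot '[[0,0,0],[0,0,0],[0,0,0],[0,0,0],[0,0,0],[0,0,0],[0,0,0],[0,0,0],[0,0,0],[0,0,0],[0,0,0]]' --grip '[0.6,0.6,0.6,0.6,0.6,0.6,0.6,0.6,0.6,0.6,0.6]'

```text
time_s: 4.23
position: [0.6196, 0.2119, 0.2292]
tool_rot: [-3.138, 0.002, 1.757]
ft_force: [0.0, -0.2, -0.0]
gripper_width: 0.0558
gripper_force: 0.0
```

>>> apply_moves --slide '[[0.2,0,1],[0,0,1],[0,0,1],[0,0,1],[0,0,1],[0,0,0.8],[0,0,0],[0,0,0]]' --delta_rot '[[0,0,0],[0,0,0],[0,0,0],[0,0,0],[0,0,0],[0,0,0],[0,0,0],[0,0,0]]' --grip '[0.6,0.6,0.6,0.6,0.6,0.6,0.6,0.6]'

```text
time_s: 4.9
position: [0.619, 0.2172, 0.172]
tool_rot: [-3.14, 0.0, 1.761]
ft_force: [-0.3, 0.3, 0.0]
gripper_width: 0.0557
gripper_force: 0.0
```

```bash
python3 - <<'E'
from h import *
st=arm.read_state();print(st['position'],st['tool_rot'],st['ft_force'])
s=snap('scene','s2'); cv2.imwrite('pics/c3.png',cv2.resize(s['img'][150:300,150:290,::-1],None,fx=4,fy=4,interpolation=cv2.INTER_CUBIC))
E
```

```text
[0.6190405  0.21720259 0.17200077] [-3.14041970e+00  1.28120041e-04  1.76086588e+00] [-0.29283987  0.34998488  0.0284458 ]
```

View pics/c3.png

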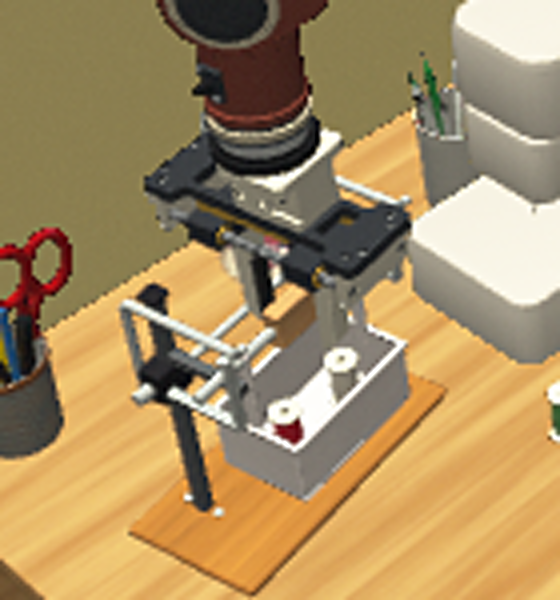

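The fingers straddle the block, one in front and one behind, so I close gently.

>>> apply_moves --slide '[[0,0,0],[0,0,0],[0,0,0],[0,0,0],[0,0,0],[0,0,0]]' --delta_rot '[[0,0,0],[0,0,0],[0,0,0],[0,0,0],[0,0,0],[0,0,0]]' --grip '[0.3,0.1,0.1,0.1,0.1,0.1]' --squeeze 8

```text
time_s: 5.45
position: [0.6193, 0.2173, 0.1728]
tool_rot: [3.141, -0.0, 1.761]
ft_force: [0.6, -0.6, 0.7]
gripper_width: 0.02
gripper_force: 0.0
```

>>> apply_moves --slide '[[0,0,0],[0,0,0],[0,0,0]]' --delta_rot '[[0,0,0],[0,0,0],[0,0,0]]' --grip '[0,0,0]' --squeeze 35

```text
time_s: 5.7
position: [0.6188, 0.2172, 0.1727]
tool_rot: [-3.141, 0.0, 1.761]
ft_force: [-1.8, -0.3, 1.2]
gripper_width: 0.0159
gripper_force: 35.0
```

>>> apply_moves --slide '[[0,0,-0.3],[0,0,-0.3],[0,0,-0.3],[0,0,-0.3],[0,0,-0.3],[0,0,0],[0,0,0]]' --delta_rot '[[0,0,0],[0,0,0],[0,0,0],[0,0,0],[0,0,0],[0,0,0],[0,0,0]]' --grip '[0,0,0,0,0,0,0]'

```text
time_s: 6.28
position: [0.6194, 0.2174, 0.1879]
tool_rot: [3.141, -0.0, 1.761]
ft_force: [-0.3, -0.1, -4.3]
gripper_width: 0.0162
gripper_force: 35.0
```

```bash
python3 - <<'E'
from h import *
for i in range(4):
    st=arm.read_state();print(st['time_s'],st['position'],st['tool_rot'].round(4),st['ft_force'].round(2),st['moment'].round(3),st['joint_efforts'].round(2)); arm.snapshot('top')
E
```

```text
6.2833 [0.61936528 0.21735894 0.1879058 ] [ 3.1411e+00 -2.0000e-04  1.7607e+00] [-0.27 -0.13 -4.29] [-0.031 -0.085  0.041] [ 2.000e-02 -4.951e+01 -6.910e+00 -1.671e+01 -5.000e-02 -3.000e-02
  0.000e+00]
6.3333 [0.61924972 0.21719571 0.18767386] [-3.1416  0.      1.7607] [ 0.06 -1.21 -3.6 ] [-0.04 -0.12  0.  ] [-2.000e-02 -4.954e+01 -6.930e+00 -1.672e+01 -5.000e-02 -4.000e-02
  0.000e+00]
6.3833 [0.619164   0.21717799 0.18754737] [-3.1413e+00  1.0000e-04  1.7607e+00] [ 0.18 -0.21 -3.9 ] [-0.109 -0.138 -0.012] [-2.000e-02 -4.951e+01 -6.930e+00 -1.669e+01 -5.000e-02 -3.000e-02
 -0.000e+00]
6.4333 [0.6191379  0.21715187 0.18748248] [-3.1412e+00  1.0000e-04  1.7607e+00] [ 0.4   0.86 -4.54] [-0.015 -0.048 -0.   ] [-2.000e-02 -4.946e+01 -6.910e+00 -1.665e+01 -5.000e-02 -2.000e-02
 -0.000e+00]
```

>>> apply_moves --slide '[[0,0,-0.2],[0,0,-0.2],[0,0,0]]' --delta_rot '[[0,0,0],[0,0,0],[0,0,0]]' --grip '[0,0,0]'

```text
time_s: 6.73
position: [0.6196, 0.2175, 0.1923]
tool_rot: [3.141, -0.0, 1.761]
ft_force: [-0.1, 0.1, -2.9]
gripper_width: 0.0161
gripper_force: 35.0
```

>>> apply_moves --slide '[[0,0,-0.2],[0,0,-0.2],[0,0,0]]' --delta_rot '[[0,0,0],[0,0,0],[0,0,0]]' --grip '[0,0,0]'

```text
time_s: 6.98
position: [0.6195, 0.2175, 0.1963]
tool_rot: [3.141, -0.0, 1.761]
ft_force: [-0.2, 0.2, -3.4]
gripper_width: 0.0154
gripper_force: 35.0
```

>>> apply_moves --slide '[[0,0,-0.2],[0,0,-0.1],[0,0,0],[0,0,0]]' --delta_rot '[[0,0,0],[0,0,0],[0,0,0],[0,0,0]]' --grip '[0,0,0,0]'

```text
time_s: 7.32
position: [0.6193, 0.2173, 0.1988]
tool_rot: [3.141, -0.0, 1.761]
ft_force: [-0.4, 0.4, -4.1]
gripper_width: 0.0155
gripper_force: 35.0
```

>>> apply_moves --slide '[[0,0,-0.2],[0,0,-0.1],[0,0,0],[0,0,0]]' --delta_rot '[[0,0,0],[0,0,0],[0,0,0],[0,0,0]]' --grip '[0,0,0,0]'

```text
time_s: 7.65
position: [0.6193, 0.2173, 0.2018]
tool_rot: [3.141, -0.0, 1.761]
ft_force: [0.3, -0.1, -3.8]
gripper_width: 0.0157
gripper_force: 35.0
```

>>> apply_moves --slide '[[0,0,-0.2],[0,0,-0.1],[0,0,0],[0,0,0]]' --delta_rot '[[0,0,0],[0,0,0],[0,0,0],[0,0,0]]' --grip '[0,0,0,0]'

```text
time_s: 7.98
position: [0.6193, 0.2174, 0.2049]
tool_rot: [3.141, -0.0, 1.761]
ft_force: [-0.7, -0.4, -2.8]
gripper_width: 0.0158
gripper_force: 35.0
```

>>> apply_moves --slide '[[0,0,-0.2],[0,0,-0.1],[0,0,0],[0,0,0]]' --delta_rot '[[0,0,0],[0,0,0],[0,0,0],[0,0,0]]' --grip '[0,0,0,0]'

```text
time_s: 8.32
position: [0.6193, 0.2173, 0.2078]
tool_rot: [3.141, -0.0, 1.761]
ft_force: [-0.1, 0.1, -4.7]
gripper_width: 0.016
gripper_force: 35.0
```

>>> apply_moves --slide '[[0,0,-0.2],[0,0,-0.1],[0,0,0],[0,0,0]]' --delta_rot '[[0,0,0],[0,0,0],[0,0,0],[0,0,0]]' --grip '[0,0,0,0]'

```text
time_s: 8.65
position: [0.6191, 0.2172, 0.21]
tool_rot: [-3.141, 0.0, 1.761]
ft_force: [0.1, 0.6, -8.7]
gripper_width: 0.0159
gripper_force: 35.0
```

>>> apply_moves --slide '[[0,0,-0.2],[0,0,-0.1],[0,0,0],[0,0,0]]' --delta_rot '[[0,0,0],[0,0,0],[0,0,0],[0,0,0]]' --grip '[0,0,0,0]'

```text
time_s: 8.98
position: [0.6191, 0.2171, 0.213]
tool_rot: [-3.141, 0.0, 1.761]
ft_force: [1.7, 1.6, -11.9]
gripper_width: 0.0159
gripper_force: 35.0
```

Contact came at TCP z≈0.208, and the keeper force is now about 7.8 N, so the bar is above the tips. I add 0.7 mm and draw out a little as a test.

>>> apply_moves --slide '[[0,0,-0.07],[0,0,0],[0,0,0]]' --delta_rot '[[0,0,0],[0,0,0],[0,0,0]]' --grip '[0,0,0]'

```text
time_s: 9.23
position: [0.6191, 0.2172, 0.214]
tool_rot: [-3.141, 0.0, 1.761]
ft_force: [1.9, 1.2, -12.8]
gripper_width: 0.016
gripper_force: 35.0
```

>>> apply_moves --slide '[[0,-0.15,0],[0,-0.25,0],[0,-0.3,0],[0,-0.3,0]]' --delta_rot '[[0,0,0],[0,0,0],[0,0,0],[0,0,0]]' --grip '[0,0,0,0]'

```text
time_s: 9.57
position: [0.6114, 0.215, 0.2147]
tool_rot: [3.137, 0.0, 1.76]
ft_force: [5.4, 1.7, -12.8]
gripper_width: 0.0158
gripper_force: 35.0
```

>>> apply_moves --slide '[[0,-0.2,0],[0,-0.2,0],[0,0,0]]' --delta_rot '[[0,0,0],[0,0,0],[0,0,0]]' --grip '[0,0,0]'

```text
time_s: 9.82
position: [0.6063, 0.2139, 0.2146]
tool_rot: [3.14, 0.001, 1.76]
ft_force: [3.8, 0.9, -13.4]
gripper_width: 0.0158
gripper_force: 35.0
```

>>> apply_moves --slide '[[0,-0.2,0],[0,-0.2,0],[0,-0.2,0],[0,0,0]]' --delta_rot '[[0,0,0],[0,0,0],[0,0,0],[0,0,0]]' --grip '[0,0,0,0]'

```text
time_s: 10.15
position: [0.6, 0.2128, 0.2145]
tool_rot: [3.141, 0.001, 1.76]
ft_force: [4.0, -0.7, -12.9]
gripper_width: 0.0159
gripper_force: 35.0
```

>>> apply_moves --slide '[[0,-0.2,0],[0,-0.3,0],[0,-0.3,0],[0,-0.2,0],[0,0,0]]' --delta_rot '[[0,0,0],[0,0,0],[0,0,0],[0,0,0],[0,0,0]]' --grip '[0,0,0,0,0]'

```text
time_s: 10.57
position: [0.5857, 0.2108, 0.2136]
tool_rot: [-3.132, 0.002, 1.761]
ft_force: [-6.0, -2.4, -10.1]
gripper_width: 0.0157
gripper_force: 35.0
```

>>> apply_moves --slide '[[0,-0.4,0],[0,-0.5,0],[0,-0.5,0],[0,-0.5,0],[0,-0.5,0],[0,0,0]]' --delta_rot '[[0,0,0],[0,0,0],[0,0,0],[0,0,0],[0,0,0],[0,0,0]]' --grip '[0,0,0,0,0,0]'

```text
time_s: 11.07
position: [0.5656, 0.2074, 0.2156]
tool_rot: [3.14, -0.0, 1.761]
ft_force: [0.0, -0.2, -3.5]
gripper_width: 0.0163
gripper_force: 35.0
```

```bash
python3 - <<'E'
from h import *
for i in range(2):
    st=arm.read_state();print(st['time_s'],st['position'],st['tool_rot'].round(4),st['ft_force'].round(2),st['moment'].round(3)); s=snap('scene','s3')
cv2.imwrite('pics/c4.png',cv2.resize(s['img'][150:300,150:290,::-1],None,fx=4,fy=4,interpolation=cv2.INTER_CUBIC))
E
```

```text
11.0667 [0.56555956 0.20740683 0.21563328] [ 3.1403e+00 -2.0000e-04  1.7614e+00] [ 0.01 -0.2  -3.54] [-0.017 -0.058  0.005]
11.1167 [0.5661612  0.20736436 0.21536106] [ 3.1399e+00 -2.0000e-04  1.7612e+00] [-0.32  0.38 -4.51] [ 0.044 -0.177 -0.066]
```

View pics/c4.png

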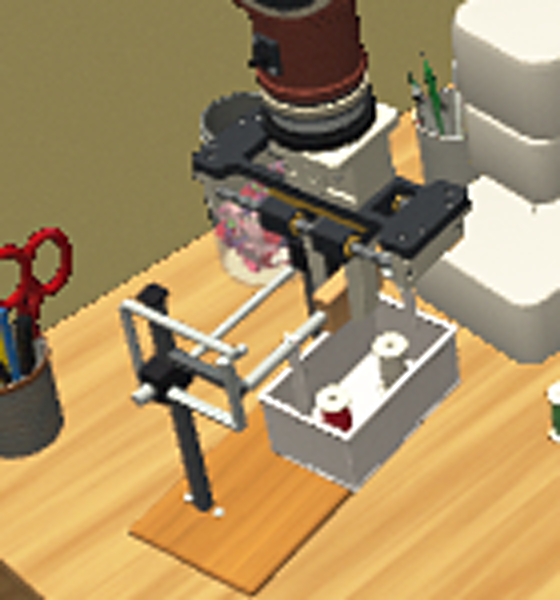

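Free of the keeper, the basket hangs upright with both spools at (335,405) and (390,360) in the crop. Now I draw it clear and carry it.

>>> apply_moves --slide '[[0,-0.3,0],[0,-0.6,0],[0,-0.9,0],[0,-1.1,0],[0,-1.1,0],[0,-1.1,0],[0,-1.1,0],[0,-1.1,0],[0,-0.9,0],[0,-0.7,0],[0,-0.4,0],[0,-0.2,0],[0,0,0]]' --delta_rot '[[0,0,0],[0,0,0],[0,0,0],[0,0,0],[0,0,0],[0,0,0],[0,0,0],[0,0,0],[0,0,0],[0,0,0],[0,0,0],[0,0,0],[0,0,0]]' --grip '[0,0,0,0,0,0,0,0,0,0,0,0,0]'

```text
time_s: 12.25
position: [0.4729, 0.1891, 0.2145]
tool_rot: [3.141, 0.0, 1.761]
ft_force: [-0.5, 0.0, -4.8]
gripper_width: 0.016
gripper_force: 35.0
```

>>> apply_moves --slide '[[0,0,0],[0,0,0],[0,0,0],[0,0,0],[0,0,0],[0,0,0],[0,0,0],[0,0,0],[-0.4,0,0],[-0.8,0,0],[-1.2,-0.1,0],[-1.6,-0.1,0],[-2,-0.12,0],[-2,-0.12,0],[-2,-0.12,0],[-2,-0.12,0],[-2,-0.12,0],[-2,-0.12,0],[-2,-0.12,0],[-2,-0.12,0]]' --delta_rot '[[0,0,0.6],[0,0,1.2],[0,0,1.2],[0,0,1.2],[0,0,1.2],[0,0,1.2],[0,0,1.1],[0,0,0.6],[0,0,0],[0,0,0],[0,0,0],[0,0,0],[0,0,0],[0,0,0],[0,0,0],[0,0,0],[0,0,0],[0,0,0],[0,0,0],[0,0,0]]' --grip '[0,0,0,0,0,0,0,0,0,0,0,0,0,0,0,0,0,0,0,0]'

```text
time_s: 13.92
position: [0.47, -0.0132, 0.2144]
tool_rot: [-3.141, 0.001, 1.615]
ft_force: [0.1, 0.2, -5.1]
gripper_width: 0.0161
gripper_force: 35.0
```

>>> apply_moves --slide '[[-2,-0.12,0],[-2,-0.12,0],[-2,-0.12,0],[-2,-0.12,0],[-2,-0.12,0],[-2,-0.12,0],[-2,-0.12,0],[-2,-0.12,0],[-1.6,-0.1,0],[-1.2,0,0],[-0.8,0,0],[-0.4,0,0],[0,0,0],[0,0,0]]' --delta_rot '[[0,0,0],[0,0,0],[0,0,0],[0,0,0],[0,0,0],[0,0,0],[0,0,0],[0,0,0],[0,0,0],[0,0,0],[0,0,0],[0,0,0],[0,0,0],[0,0,0]]' --grip '[0,0,0,0,0,0,0,0,0,0,0,0,0,0]'

```text
time_s: 15.08
position: [0.4689, -0.2104, 0.2143]
tool_rot: [3.142, -0.001, 1.617]
ft_force: [-0.1, 0.1, -4.6]
gripper_width: 0.0158
gripper_force: 35.0
```

```bash
python3 - <<'E'
from h import *
st=arm.read_state();print(st['position'],st['tool_rot'])
s=snap('wrist','w2'); t=snap('scene','s4')
A=cv2.resize(s['img'][:300,170:490,::-1],(640,600))
cv2.imwrite('pics/c5.png',A)
# project tray estimate corners into scene picture
E
```

```text
[ 0.4688658  -0.21042326  0.21434956] [ 3.14158029e+00 -1.04236846e-03  1.61702596e+00]
```

View pics/c5.png

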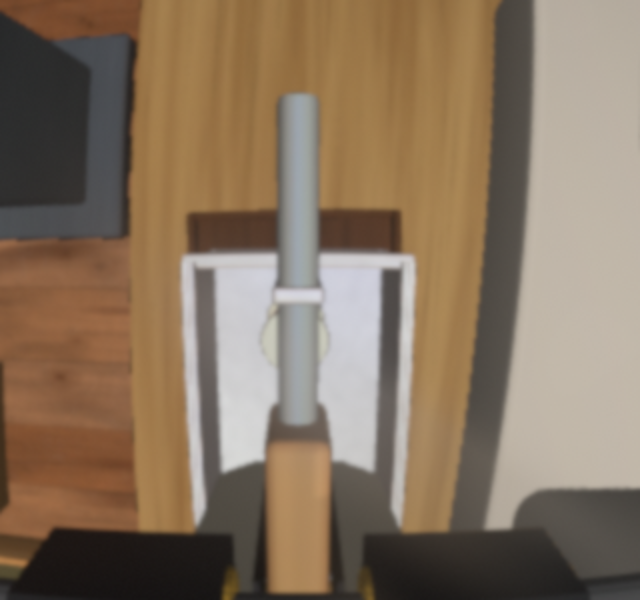

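```bash
python3 - <<'E'
from h import *
s=dict(np.load('pics/w2.npz'))
C=lambda x,y:(170+x/2,y/2)
p=[wz(s,*C(*q),.018) for q in [(187,212),(400,210)]];d=p[1]-p[0]
print('edge',p,'yaw',np.arctan2(d[1],d[0]),np.linalg.norm(d))
y=np.arctan2(d[1],d[0]);m=(p[0]+p[1])/2;print('centre',m-np.array([-np.sin(.045),np.cos(.045),0])*.088)
zb=.2143+.019
print('bar',[wz(s,*C(*q),zb+.005) for q in[(299,96),(298,418)]])
T=[wz(s,*C(*q),zb-.07) for q in [(183,257),(414,257)]];print('rim',T)
E
```

```text
edge [array([ 0.40088472, -0.13267537,  0.018     ]), array([ 0.52477028, -0.12599897,  0.018     ])] yaw 0.05383952105658032 0.12406533118309424
centre [ 0.46678616 -0.21724809  0.018     ]
bar [array([ 0.46413052, -0.10433625,  0.2383    ]), array([ 0.46737744, -0.18028875,  0.2383    ])]
rim [array([ 0.42548025, -0.14820917,  0.1633    ]), array([ 0.50685836, -0.14448457,  0.1633    ])]
```

>>> apply_moves --slide '[[-0.2,-0.1,0.3],[-0.25,-0.05,0.6],[0,0,0.8],[0,0,1],[0,0,1],[0,0,1],[0,0,1],[0,0,1],[0,0,0.8],[0,0,0.6],[0,0,0.4],[0,0,0.3],[0,0,0.2],[0,0,0]]' --delta_rot '[[0,0,0],[0,0,0],[0,0,0],[0,0,0],[0,0,0],[0,0,0],[0,0,0],[0,0,0],[0,0,0],[0,0,0],[0,0,0],[0,0,0],[0,0,0],[0,0,0]]' --grip '[0,0,0,0,0,0,0,0,0,0,0,0,0,0]'

```text
time_s: 16.35
position: [0.4676, -0.216, 0.1242]
tool_rot: [3.142, -0.0, 1.616]
ft_force: [-0.8, -0.5, -5.0]
gripper_width: 0.0157
gripper_force: 35.0
```

>>> apply_moves --slide '[[0,0,0.15],[0,0,0.15],[0,0,0.1],[0,0,0]]' --delta_rot '[[0,0,0],[0,0,0],[0,0,0],[0,0,0]]' --grip '[0,0,0,0]'

```text
time_s: 16.68
position: [0.4674, -0.2161, 0.1203]
tool_rot: [-3.141, -0.0, 1.616]
ft_force: [0.9, -0.5, -4.3]
gripper_width: 0.0158
gripper_force: 35.0
```

>>> apply_moves --slide '[[0,0,0.1],[0,0,0.1],[0,0,0]]' --delta_rot '[[0,0,0],[0,0,0],[0,0,0]]' --grip '[0,0,0]'

```text
time_s: 16.93
position: [0.4674, -0.216, 0.1182]
tool_rot: [-3.141, -0.0, 1.616]
ft_force: [-0.3, -0.2, -3.8]
gripper_width: 0.016
gripper_force: 35.0
```

>>> apply_moves --slide '[[0,0,0.05],[0,0,0.05],[0,0,0]]' --delta_rot '[[0,0,0],[0,0,0],[0,0,0]]' --grip '[0,0,0]'

```text
time_s: 17.18
position: [0.4676, -0.216, 0.1178]
tool_rot: [3.141, 0.0, 1.616]
ft_force: [-0.4, -0.0, 0.6]
gripper_width: 0.0157
gripper_force: 35.0
```

>>> apply_moves --slide '[[0,0,0],[0,0,0],[0,0,0]]' --delta_rot '[[0,0,0],[0,0,0],[0,0,0]]' --grip '[0,0,0]' --squeeze 4

```text
time_s: 17.43
position: [0.4675, -0.216, 0.1178]
tool_rot: [3.141, 0.0, 1.616]
ft_force: [-0.6, 0.9, 2.5]
gripper_width: 0.0165
gripper_force: 4.0
```

>>> apply_moves --slide '[[0,0,0],[0,0,0],[0,0,0],[0,0,0],[0,0,0],[0,0,0]]' --delta_rot '[[0,0,0],[0,0,0],[0,0,0],[0,0,0],[0,0,0],[0,0,0]]' --grip '[0.25,0.3,0.4,0.6,0.6,0.6]'

```text
time_s: 17.93
position: [0.4676, -0.216, 0.1174]
tool_rot: [3.141, -0.0, 1.616]
ft_force: [0.0, -0.6, 0.2]
gripper_width: 0.0501
gripper_force: 0.0
```

>>> apply_moves --slide '[[0,0,-0.5],[0,0,-1],[0,0,-1.5],[0,0,-2],[0,0,-2],[0,0,-2],[0,0,-2],[0,0,-2],[0,0,-1],[0,0,0],[0,0,0]]' --delta_rot '[[0,0,0],[0,0,0],[0,0,0],[0,0,0],[0,0,0],[0,0,0],[0,0,0],[0,0,0],[0,0,0],[0,0,0],[0,0,0]]' --grip '[0.6,0.6,0.6,0.6,0.6,0.6,0.6,0.6,0.6,0.6,0.6]'

```text
time_s: 18.85
position: [0.4674, -0.216, 0.2576]
tool_rot: [3.141, 0.0, 1.616]
ft_force: [0.1, 0.2, -0.3]
gripper_width: 0.0558
gripper_force: 0.0
```

```bash
python3 - <<'E'
from h import *
t=snap('scene','s5');w=snap('wrist','w5')
print(arm.read_state()['time_s'],arm.read_state()['position'],arm.read_state()['ft_force'])
o=np.zeros((560,800,3),np.uint8)
o[:400,:480]=cv2.resize(t['img'][170:270,290:410,::-1],(480,400),interpolation=cv2.INTER_CUBIC)
o[:400,480:]=cv2.resize(w['img'][40:240,240:400,::-1],(320,400))
cv2.imwrite('pics/c6.png',o[:400])
E
```

```text
18.95 [ 0.46661058 -0.21591017  0.25626909] [ 0.32264706 -0.15024235 -0.29235937]
```

View pics/c6.png

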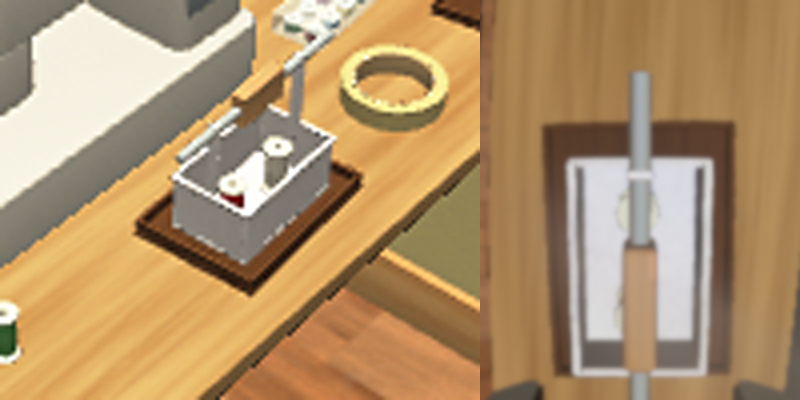

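The basket stands upright inside the larger tray, with a margin on all sides. Both spools are still in it, at (233,190) and (278,155), and the gripper is clear.

```bash
python3 -c "
from plant import arm
print(arm.sign_off())"
```

```text
the job is handed in; nothing more can be done
None
```

The basket is off its stand and standing upright in the larger tray with both spools still in it; the gripper has let go and I have handed the job in, at about 19 s on the robot's clock.

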